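# Feed a wooden rail under the bridge of a drilling jig

## Robot

A 7-joint arm with a two-finger parallel gripper is mounted at the origin on the work surface. World frame = base frame: x ahead of the robot, y to its left, z up, the work surface at z = 0. Lengths are in mm, angles in rad, forces in N, time in s.
With the tool pointing down it reaches from about 400 to 850 mm from the base axis. Payload 6.9 kg.
Tool frame: the origin (TCP) lies midway between the tips of the shut fingers; the grasp point (between the pads) lies 19 mm behind it (r.grip_point_offset is the distance from the TCP to the grasp point, in mm); z points along the fingers, y is the line along which they close (so a half turn about z gives the same grasp; the last joint's range is limited). The gripper opens to 85 mm and grips with 20 to 120 N. Pads are 22 mm wide; open, the fingers measure 114 mm over their backs; the gripper's body (76 mm by 85 mm) begins 54 mm behind the grasp point. The pads swing forward as they close: fully open they stand 13 mm farther back than shut.
Start: joints at [1.268, 0.507, -0.238, 1.5, 0.126, 1.149, -0.155], TCP at [247.84, -573.748, 231.275] pointing down, gripper open.
Joint ranges: [-3.08, 3.08], [-0.24, 2.05], [-1.43, 1.35], [0, 2.5], [-1.52, 4.66], [0.17, 1.96], [-2.89, 2.89]. Speed limits (rad/s): [2.39, 2.39, 3.14, 3.14, 3.14, 3.14, 3.14].

## Interface

Orientations are given as a unit quaternion [x, y, z, w].
In Python, from bench import readout, grab_frame, camera_model, finish_job, models, r gives the robot as it stands.
- The arm moves only by the tool arm_command, never from a script. Its arguments are lists of equal length, an entry for each row: "xyz": the shift along the world's x, y, z in mm, a list of three; "delta_rot": the turn, a rotation vector about the world's x, y, z in rad, a list of three; "gripper": the opening, from -1 (shut) to 1 (fully open). In form: {"xyz": [[x, y, z], ...], "delta_rot": [[rx, ry, rz], ...], "gripper": [gripper, ...]}. A call has exactly 10 rows; each row shifts and turns the commanded pose from where the row before left it; what a row does not reach is not made up. A row lasts 1/8 s, in which the tool goes at most 62.5 mm and 10.7 degrees, less where a joint would pass 70% of its speed; a pose out of reach is approached as far as the arm can. A call is refused whole if a number of a shift passes 62.5 or a number of a turn 0.188, either way. A call with a gripper value outside its range is refused whole. The fingers move at their own pace and stop on an object; the grip force is fixed at half the most. Time passes only in rows, so rows that do not move let the fingers close, or fill a call up. It gives the time, the measured TCP pose, the force, the opening and the grip force at its end, in the units of the state.
- readout.state(): the state, without advancing time (a new reading comes with each control period).
- grab_frame(name): name is "side" or "top" or "wrist"; returns the picture (480x640x3 uint8, red, green, blue); there is no depth.
- camera_model(name): a dict with "fov_y" (degrees; the focal length in pixels is half the picture's height over the tangent of half this angle, whatever the lens; pixels are square), "cx", "cy" (the principal point, pixels), "distortion" ([k1, k2, p1, p2, k3] as OpenCV has them; the pictures are not rectified), "R" (3x3) and "t" (3): a world point X has camera coordinates R X + t. Camera axes: x right, y down, z forward; pixel columns grow to the right and rows downward; lengths in mm; the calibration is good to about 2 mm. A picture is of the moment at which its call begins: read the wrist's pose just before it. camera_model takes no time and is no camera call; for the wrist camera it gives the pose at the moment of the call.
- finish_job(): hands the job in; it is judged then, once.
Trained networks look in the newest picture that a camera, given by its name, has taken for a name from the list of things; names that differ only in an ending like _2 or _b are one class to them, and where a whole thing is asked for, a point or a joint stands for the part that bears it (a point fixed in the world has none). Each returns a list of dicts, best first, with "p" (0 to 1); they miss things now and then, are a little off and sometimes report something else, mostly with a low value. They report only what shows in the picture. A call takes as long as a camera call. They do not tell look-alikes from the thing itself.
- models.outline_of(camera, name): "region" (480x640 bool, what is visible of it) and "bbox" ([left, top, right, bottom] in pixels, round what is visible of it).
The state is a dict: "time_s": time; "q": joint angles; "joint_velocities": joint speeds; "joint_torque": joint torques, N m; "eef_pos": TCP position; "ee_rot": TCP orientation; "ft_force": force on the tool from outside, world axes, zero at the start; "torque": the same for the moment, N m; "gripper_width": opening from 0.0 (shut) to 1.0 (fully open); "gripper_force": force on a finger pad.
Only numpy, scipy, OpenCV 4.12 (cv2) and the standard library are available. Lean on these libraries where they do the work, as an engineer would, in place of code of your own. Each camera call takes 0.05 s, during which the arm holds its last target. There are 200 camera calls.

## Task

Load the long wooden rail into the drilling jig on the bench: feed it lengthwise into the flared mouth and under the metal bridge until its leading end is fully home against the end stop, then let go and leave it lying flat between the fences. Do not disturb the short offcut of the same wood.

Things in the scene. Friction and masses are not known exactly. Their poses are not given: they have to be found in the camera images.
- rail_center (a point): Centre of the long rail: a plain dark-brown wooden bar 240 mm long, 36 mm wide, 30 mm high, 0.1 to 0.2 kg, lying flat on the bench. x runs along its length, y across, z up; both ends are alike, so either may lead. Longer and narrower than the other wood lying about (short offcut, wide board, chunky block).
- offcut_center (a point): Centre of the offcut, a bystander of the same wood and section, only 130 mm long (36 mm wide, 30 mm high), x along its length. It must stay where it lies.
- jig: Drilling jig fixed to the bench. Origin at bench level, mid-channel (the bench is the channel's floor); x is the feed direction, mouth to stop, z up. Dark steel fences 18 mm high, 46 mm apart from x = -40 to 60 mm, flare out to 69 mm apart at the mouth, x = -66 mm. Face of the end stop (30 mm high): x = 60 mm. Rail fully home: its centre at x = -60 mm, 114 mm sticking out of the mouth to grip.
- jig_bridge (a point): Middle of the underside of the jig's aluminium bridge, which crosses over the channel; axes as the jig's. Bridge 50 mm along the feed, 90 mm across, underside 38 mm above the bench, top 50 mm; a steel drill bush in its middle reaches 62 mm. It lies 15 mm past the jig's origin in the feed direction.
Things that resemble listed ones, but are neither listed nor needed, are in the scene too. What is shaped like the jig but green, pink or yellow is not meant.

How it is judged:
By the outcome, as a careful person would: the job done as asked, in the order asked, and still so for the second after the job is handed in, with the robot touching nothing.
It also fails if it takes over 42 s, if anything falls off the work surface, if the arm or the gripper's body presses on something with over 40 N, if the wrist force passes 120 N, or if a joint passes its speed limit or range.

## Working session

There is one attempt and no reset: what is moved stays moved. The work goes in short steps, Python scripts to look and compute and a tool call to move; the robot and the scene stay as the last step left them, time stands still between calls to the robot, and variables do not carry over. Pictures are saved under pics/ and viewed, at most 10 in all, crops included, and the job is handed in when it is done.

Besides the shell and the picture viewer there is one more tool, called after "Emit:" by a JSON object that holds its "op" and its "data". arm_command: Moves the arm, as the interface text tells. Its arguments: {"type":"object","properties":{"xyz":{"type":"array","items":{"type":"array","items":{"type":"number"}}},"delta_rot":{"type":"array","items":{"type":"array","items":{"type":"number"}}},"gripper":{"type":"array","items":{"type":"number"}}},"required":["xyz","delta_rot","gripper"]}

```bash
mkdir -p pics
cat > h.py <<'E'
import numpy as np, cv2
from bench import readout, grab_frame, camera_model, finish_job, models, r
def K(m):
    f=240/np.tan(np.radians(m['fov_y'])/2)
    return np.array([[f,0,m['cx']],[0,f,m['cy']],[0,0,1.]])
def back(m,px,z):
    R=np.array(m['R']);t=np.array(m['t'])
    n=cv2.undistortPoints(np.array(px,float).reshape(-1,1,2),K(m),np.array(m['distortion'])).reshape(-1,2)
    d=np.c_[n,np.ones(len(n))]@R; C=-R.T@t
    return C+d*((z-C[2])/d[:,2])[:,None]
def proj(m,P):
    R=np.array(m['R']);t=np.array(m['t'])
    return cv2.projectPoints(np.array(P,float).reshape(-1,1,3),cv2.Rodrigues(R)[0],t,K(m),np.array(m['distortion']))[0].reshape(-1,2)
def save(n,im): cv2.imwrite('pics/'+n+'.png',im[:,:,::-1])
E
python3 - <<'E'
from h import *
for c in ['top','side']:
    im=grab_frame(c); save(c+'0',im); m=camera_model(c); print(c,m['fov_y'],np.round(-np.array(m['R']).T@m['t']))
    for n in ['rail_center','offcut_center','jig','jig_bridge']:
        for o in models.outline_of(c,n)[:4]:
            q=cv2.minAreaRect(np.argwhere(o['region'])[:,::-1].astype(np.float32))
            b=cv2.boxPoints(q); P=back(m,b,30)
            print(n,round(o['p'],2),np.round(q[0]),'z30',np.round(P[:,:2].mean(0)),[int(np.linalg.norm(P[i]-P[i+1])) for i in (0,1)], np.round(P[:,:2]).tolist() if c=='top' else '')
s=readout.state();print(s['ee_rot'],s['time_s'],s['gripper_width'])
E
```

```text
top 56.38347514584177 [ 310.   42. 1152.]
rail_center 0.67 [242. 204.] z30 [570. 218.] [244, 43] [[456.0, 265.0], [695.0, 213.0], [684.0, 171.0], [445.0, 224.0]]
offcut_center 0.58 [172. 211.] z30 [554. 396.] [46, 138] [[618.0, 433.0], [625.0, 388.0], [489.0, 360.0], [482.0, 405.0]]
jig 0.98 [413. 233.] z30 [ 492. -218.] [97, 150] [[455.0, -136.0], [551.0, -152.0], [528.0, -301.0], [433.0, -282.0]]
jig 0.92 [300. 293.] z30 [344.  71.] [93, 146] [[302.0, 146.0], [395.0, 141.0], [385.0, -5.0], [292.0, 2.0]]
jig 0.89 [462. 302.] z30 [ 318. -329.] [152, 90] [[364.0, -256.0], [362.0, -408.0], [272.0, -401.0], [273.0, -251.0]]
jig 0.81 [393. 162.] z30 [ 680. -173.] [109, 149] [[646.0, -87.0], [752.0, -116.0], [713.0, -260.0], [608.0, -230.0]]
jig_bridge 0.73 [394. 162.] z30 [ 679. -174.] [108, 145] [[649.0, -89.0], [753.0, -121.0], [710.0, -260.0], [607.0, -227.0]]
jig_bridge 0.72 [300. 292.] z30 [344.  71.] [144, 91] [[390.0, 143.0], [388.0, -2.0], [297.0, -0.0], [299.0, 143.0]]
jig_bridge 0.71 [413. 232.] z30 [ 493. -218.] [99, 150] [[455.0, -135.0], [553.0, -152.0], [531.0, -301.0], [433.0, -282.0]]
side 52.76461851681807 [118. 667. 728.]
rail_center 0.92 [236. 301.] z30 [567. 231.] [56, 261] 
offcut_center 0.92 [172. 373.] z30 [549. 410.] [54, 150] 
offcut_center 0.27 [236. 300.] z30 [567. 230.] [58, 264] 
jig 0.97 [298. 180.] z30 [ 681. -165.] [203, 164] 
jig 0.96 [373. 197.] z30 [ 490. -201.] [209, 142] 
jig 0.94 [374. 298.] z30 [344.  82.] [179, 116] 
jig 0.58 [458. 197.] z30 [ 318. -311.] [187, 118] 
jig_bridge 0.9 [373. 197.] z30 [ 490. -202.] [207, 143] 
jig_bridge 0.75 [298. 179.] z30 [ 681. -164.] [196, 163] 
jig_bridge 0.73 [374. 297.] z30 [344.  81.] [177, 119] 
jig_bridge 0.58 [458. 197.] z30 [ 318. -312.] [211, 116] 
[ 9.79290545e-01  2.02459930e-01  2.61081619e-05 -6.42477016e-05] 0.5 0.9979116886492408
```

View pics/top0.png

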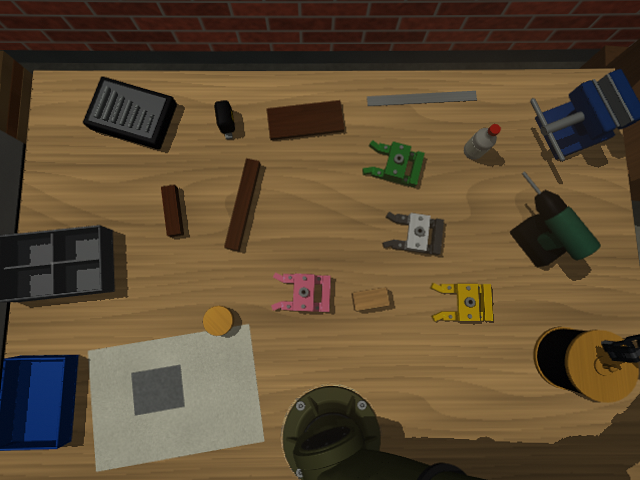

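View pics/side0.png

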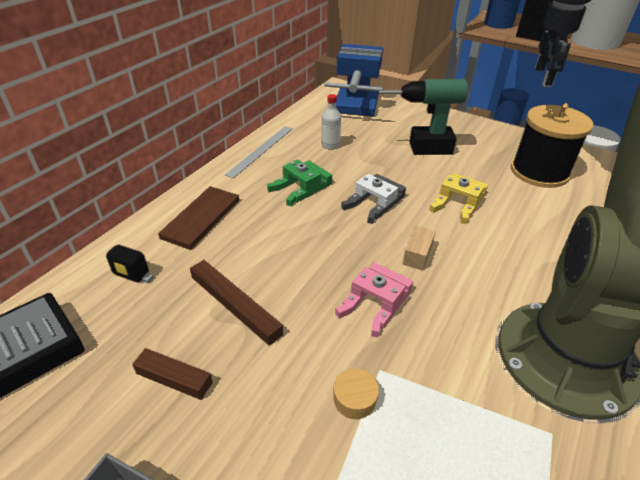

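The top view shows the rail from (253,160) to (235,250), the offcut at (173,211) and the grey jig at (413,233) with its mouth facing left (+y). The green, pink and yellow ones are decoys. The side view agrees. I'll move over the jig first and look at it with the wrist camera.

Emit:
{"op": "arm_command", "data": {"xyz": [[23,42,0],[23,42,0],[23,42,0],[23,42,0],[23,42,0],[23,42,0],[23,42,0],[23,42,0],[23,42,0],[23,42,0]], "delta_rot": [[0,0,0.125],[0,0,0.125],[0,0,0.125],[0,0,0.125],[0,0,0.125],[0,0,0.125],[0,0,0.125],[0,0,0.125],[0,0,0.125],[0,0,0.125]], "gripper": [1,1,1,1,1,1,1,1,1,1]}}

```text
time_s: 1.75
eef_pos: [478.5, -152.5, 231.6]
ee_rot: [0.674, 0.738, 0.0, 0.0]
ft_force: [0.2, -1.0, -0.3]
gripper_width: 1.005
gripper_force: 0.0
```

Run:
```python
from h import *
m=camera_model('wrist'); im=grab_frame('wrist'); save('w1',im)
import pickle; pickle.dump(m,open('w1.pkl','wb'))
s=readout.state();print(s['eef_pos'],s['ee_rot'],s['time_s'],s['q'])
print(np.round(-np.array(m['R']).T@m['t']))
for n in ['jig','jig_bridge']:
  for o in models.outline_of('wrist',n)[:2]: print(n,o['p'],o['bbox'])
```

```text
[ 481.57529662 -145.43339058  232.21194905] [6.69379560e-01 7.42915667e-01 2.68681349e-03 3.12368287e-04] 1.8 [ 0.73069815  0.36428521 -0.67356942  1.81150547  0.25440687  1.05084827
  0.06634652]
[471. -81. 374.]
jig 0.98 [275.1, 195.4, 393.9, 345.3]
jig 0.96 [445.4, 164.1, 583.0, 319.4]
jig_bridge 0.88 [134.2, 0.0, 243.9, 39.3]
jig_bridge 0.85 [115.1, 281.8, 214.8, 401.5]
```

View pics/w1.png

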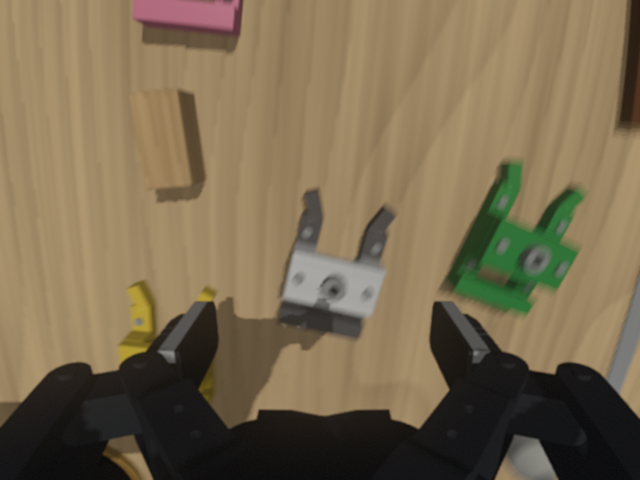

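The wrist view shows the grey jig with its bridge near (333,284), its mouth arms at (313,192) and (390,210), and its stop at the bottom. I'll measure the bridge's top face (z=50) and compare it with the top camera.

Run:
```python
from h import *; import pickle
for name,m,f,roi in [('wrist',pickle.load(open('w1.pkl','rb')),'w1',(270,230,400,345)),('top',camera_model('top'),'top0',(395,205,450,260))]:
    im=cv2.imread(f'pics/{f}.png').astype(int); x0,y0,x1,y1=roi
    g=im.max(2); sat=im.max(2)-im.min(2)
    k=np.zeros(g.shape,np.uint8); k[y0:y1,x0:x1]=((g>105)&(sat<32))[y0:y1,x0:x1]
    k=cv2.morphologyEx(k,cv2.MORPH_CLOSE,np.ones((5,5)))
    n,l,st,_=cv2.connectedComponentsWithStats(k); i=1+st[1:,4].argmax()
    k=cv2.morphologyEx((l==i).astype(np.uint8),cv2.MORPH_CLOSE,np.ones((15,15)))
    pts=np.argwhere(k)[:,::-1].astype(float); P=back(m,pts,50)[:,:2].astype(np.float32)
    q=cv2.minAreaRect(P); print(name,len(pts),q)
    if name=='wrist':
        tips=back(m,[(306,191),(318,189),(382,206),(396,213)],18)[:,:2]; print(np.round(tips)); 
    # overlay jig model
    u=np.array(q[0]); 
    bx=cv2.boxPoints(q); e=[bx[1]-bx[0],bx[2]-bx[1]]; s=min(e,key=np.linalg.norm); s=s/np.linalg.norm(s); s=s if s[1]<0 else -s
    org=u-15*s; print('origin',org,'feed deg',np.degrees(np.arctan2(s[1],s[0])))
    c=np.array([-s[1],s[0]])
    if name=='wrist':
        big=cv2.resize(im[150:390,200:520].astype(np.uint8),None,fx=2.5,fy=2.5)
        def line(A,z):
            for a,b in zip(A[:-1],A[1:]):
                pp=[proj(m,[[*(org+v[0]*s+v[1]*c),z]])[0] for v in (a,b)]
                cv2.line(big,*[tuple(int(t) for t in (p-[200,150])*2.5) for p in pp],(0,0,255),1)
        for sg in (1,-1): line([(60,23*sg),(-40,23*sg),(-66,34.5*sg)],18)
        line([(-10,-45),(40,-45),(40,45),(-10,45),(-10,-45)],50); line([(60,-23),(60,23)],30)
        cv2.imwrite('pics/w1o.png',big)
```

```text
wrist 5256 ((493.2808532714844, -217.22572326660156), (64.96650695800781, 91.75909423828125), 81.69572448730469)
[[ 459. -139.]
 [ 471. -136.]
 [ 535. -147.]
 [ 550. -153.]]
origin [ 495.44730401 -202.38299847] feed deg -98.30427
top 715 ((492.02630615234375, -225.59429931640625), (50.89837646484375, 89.80338287353516), 80.94702911376953)
origin [ 494.38653445 -210.78115273] feed deg -99.05303
```

View pics/w1o.png

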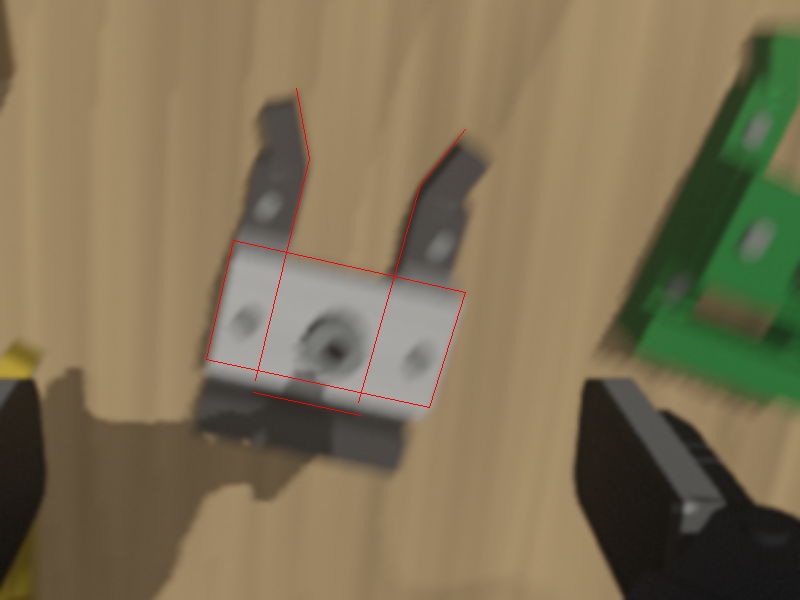

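Emit:
{"op": "arm_command", "data": {"xyz": [[2.5,37.5,0],[2.5,37.5,0],[2.5,37.5,0],[2.5,37.5,0],[2.5,37.5,0],[2.5,37.5,0],[2.5,37.5,0],[2.5,37.5,0],[2.5,37.5,0],[2.5,37.5,0]], "delta_rot": [[0,0,0.125],[0,0,0.125],[0,0,0.125],[0,0,0.125],[0,0,0.125],[0,0,0.125],[0,0,0.125],[0,0,0.125],[0,0,0.125],[0,0,0.125]], "gripper": [1,1,1,1,1,1,1,1,1,1]}}

```text
time_s: 3.15
eef_pos: [503.6, 220.6, 231.0]
ee_rot: [0.116, 0.993, -0.001, 0.0]
ft_force: [0.6, 0.4, -0.9]
gripper_width: 1.0
gripper_force: 0.0
```

The overlay fits the jig to within a few mm; the wrist fit sits slightly toward the mouth. The top fit, 51x90, has the right bridge size. Working values are origin ≈ (494.7,-209) and feed ≈ -98.7°. Next is the rail.

Run:
```python
from h import *
grab_frame('wrist');grab_frame('wrist')
m=camera_model('wrist'); im=grab_frame('wrist'); save('w2',im)
s=readout.state();print(s['eef_pos'],s['ee_rot'],s['time_s'],s['q'])
for o in models.outline_of('wrist','rail_center')[:2]:
    k=o['region']; P=back(m,np.argwhere(k)[:,::-1],30)[:,:2].astype(np.float32); print(o['p'],o['bbox'],cv2.minAreaRect(P))
    g=cv2.imread('pics/w2.png').max(2)
```

```text
[502.81698059 221.94676522 231.04959956] [ 1.16237308e-01  9.93221428e-01  1.54057510e-04 -2.45268254e-04] 3.3 [ 0.16656194  0.52792863 -0.99479238  1.69565173  0.47364307  1.18116165
  0.38590761]
0.63 [318.8, 154.5, 355.6, 376.1] ((569.8513793945312, 221.15228271484375), (37.88672637939453, 240.2062530517578), 77.48016357421875)
```

View pics/w2.png

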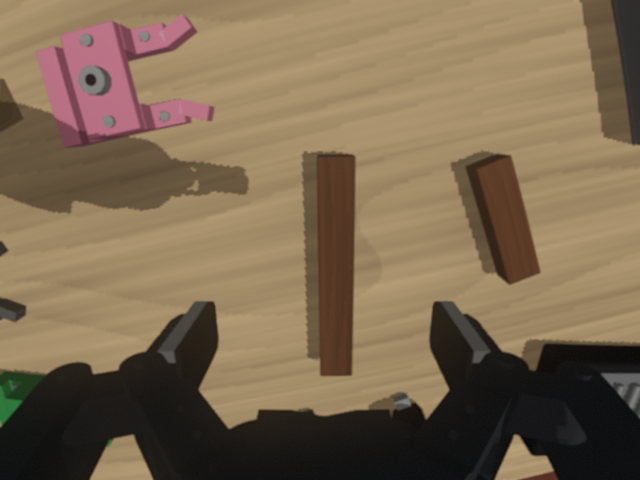

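The rail is at (569.5,221) with heading -12.5° and measures 38x240, which matches. I'll grip 60 mm behind its centre at about (511,234).

Emit:
{"op": "arm_command", "data": {"xyz": [[4,6,-30],[4,6,-35],[0,0,-35],[0,0,-35],[0,0,-35],[0,0,-25],[0,0,-15],[0,0,-12],[0,0,-7],[0,0,0]], "delta_rot": [[0,0,0.015],[0,0,0],[0,0,0],[0,0,0],[0,0,0],[0,0,0],[0,0,0],[0,0,0],[0,0,0],[0,0,0]], "gripper": [1,1,1,1,1,1,1,1,1,1]}}

```text
time_s: 4.6
eef_pos: [510.9, 233.1, 2.3]
ee_rot: [0.109, 0.994, -0.0, 0.0]
ft_force: [-0.8, 0.1, -0.1]
gripper_width: 0.998
gripper_force: 0.0
```

Emit:
{"op": "arm_command", "data": {"xyz": [[0,0,0],[0,0,0],[0,0,0],[0,0,0],[0,0,0],[0,0,0],[0,0,0],[0,0,0],[0,0,0],[0,0,0]], "delta_rot": [[0,0,0],[0,0,0],[0,0,0],[0,0,0],[0,0,0],[0,0,0],[0,0,0],[0,0,0],[0,0,0],[0,0,0]], "gripper": [-1,-1,-1,-1,-1,-1,-1,-1,-1,-1]}}

```text
time_s: 5.85
eef_pos: [511.1, 233.7, 2.9]
ee_rot: [0.109, 0.994, 0.0, 0.0]
ft_force: [-0.2, -0.6, 6.7]
gripper_width: 0.408
gripper_force: 60.9
```

Emit:
{"op": "arm_command", "data": {"xyz": [[0,0,20],[0,0,20],[3,-22,0],[3,-22,0],[3,-22,0],[3,-22,0],[3,-23,0],[3,-23,0],[3,-23,0],[3,-23,0]], "delta_rot": [[0,0,0],[0,0,-0.104],[0,0,-0.175],[0,0,-0.175],[0,0,-0.175],[0,0,-0.175],[0,0,-0.175],[0,0,-0.175],[0,0,-0.175],[0,0,-0.175]], "gripper": [-1,-1,-1,-1,-1,-1,-1,-1,-1,-1]}}

```text
time_s: 7.1
eef_pos: [535.0, 52.9, 43.3]
ee_rot: [0.761, 0.649, 0.001, -0.0]
ft_force: [-0.5, 0.0, -1.7]
gripper_width: 0.407
gripper_force: 60.1
```

Run:
```python
from h import *
for i in range(4): grab_frame('top')
m=camera_model('top'); im=grab_frame('top'); save('top1',im)
s=readout.state();p=s['eef_pos'];q=s['ee_rot'];print(p,q,s['time_s'],s['gripper_width'],s['ft_force'])
yaw=2*np.degrees(np.arctan2(q[1],q[0]))-90;print('y axis deg',yaw)
for o in models.outline_of('top','rail_center')[:3]:
    P=back(m,np.argwhere(o['region'])[:,::-1],70)[:,:2].astype(np.float32); print(o['p'],o['bbox'],cv2.minAreaRect(P))
m=camera_model('wrist'); im=grab_frame('wrist'); save('w3',im)
b=np.hstack([cv2.imread('pics/top1.png')[100:400,180:500],cv2.imread('pics/w3.png')]) if 0 else None
t=cv2.resize(cv2.imread('pics/top1.png')[130:350,230:500],(400,326)); w=cv2.resize(cv2.imread('pics/w3.png'),(400,300))
c=np.zeros((326,800,3),np.uint8); c[:,:400]=t; c[:300,400:]=w; cv2.imwrite('pics/c1.png',c)
```

```text
[534.93604205  54.50597506  42.89178852] [ 7.57542363e-01  6.52785648e-01  6.37597738e-04 -2.43018720e-04] 7.35 0.4063194031369722 [ 0.38252311  0.47309163 -0.27265924]
y axis deg -8.496059876984603
0.55 [287.3, 202.9, 297.9, 222.6] ((529.782470703125, 98.933349609375), (53.464256286621094, 29.406734466552734), 32.93974304199219)
```

View pics/c1.png

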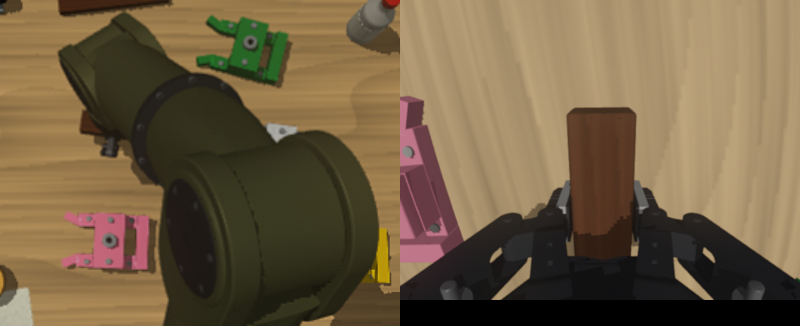

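The wrist view shows the rail straight in the fingers, with its trailing end at about row 180 of the full image. I'll measure its heading and trailing end, then lower it.

Run:
```python
from h import *
m=camera_model('wrist'); im=cv2.imread('pics/w3.png').astype(int)
k=((im[:,:,2]-im[:,:,0])>20)&(im.max(2)<135)
E=[]
for r0 in range(195,285,10):
    c=np.flatnonzero(k[r0,240:410])+240; E.append((c.min(),c.max()+1,r0))
E=np.array(E); print(E.tolist())
L=back(m,E[:,[0,2]],70);R=back(m,E[:,[1,2]],70)
M=(L+R)[:,:2]/2; print(np.round(M,1).tolist(), np.linalg.norm(L-R,axis=1).round(1))
v=cv2.fitLine(M.astype(np.float32),cv2.DIST_L2,0,.01,.01).ravel();print('axis',np.degrees(np.arctan2(v[1],v[0])),v[2:])
c=np.flatnonzero(k[150:250,325])+150;print(c[:25]);print(back(m,[(325,178),(325,184)],70))
```

```text
[[267, 378, 195], [267, 378, 205], [268, 378, 215], [268, 377, 225], [269, 377, 235], [269, 377, 245], [270, 376, 255], [270, 376, 265], [271, 375, 275]]
[[541.2, 106.4], [540.7, 103.2], [540.4, 99.9], [539.8, 96.6], [539.4, 93.3], [538.9, 89.9], [538.4, 86.4], [537.8, 82.9], [537.3, 79.3]] [35.4 35.7 35.6 35.6 35.5 35.8 35.5 35.8 35.4]
axis 81.79668 [539.3312  93.0984]
[172 173 174 175 176 177 178 179 180 181 182 183 184 185 186 187 188 189
 190 191 192 193 194 195 196]
[[542.806586   111.60752996  70.        ]
 [542.52781831 109.73704852  70.        ]]
```

Emit:
{"op": "arm_command", "data": {"xyz": [[0,0,-12],[0,0,-12],[0,0,-8],[0,0,-5],[0,0,-2],[0,0,0],[0,0,0],[0,0,0],[0,0,0],[0,0,0]], "delta_rot": [[0,0,0],[0,0,0],[0,0,0],[0,0,0],[0,0,0],[0,0,0],[0,0,0],[0,0,0],[0,0,0],[0,0,0]], "gripper": [-1,-1,-1,-1,-1,-1,-1,-1,-1,-1]}}

```text
time_s: 8.7
eef_pos: [534.9, 53.2, 3.3]
ee_rot: [0.759, 0.651, 0.0, 0.0]
ft_force: [0.7, -0.3, -1.4]
gripper_width: 0.412
gripper_force: 60.0
```

Run:
```python
from h import *
im=grab_frame('side'); save('s1',im)
m=camera_model('side')
s=readout.state();print(s['eef_pos'],s['ft_force'],s['time_s'])
g=cv2.imread('pics/s1.png')
# expected rail top edge corners at current grip & jig channel
import math
def H(d): return np.array([math.cos(math.radians(d)),math.sin(math.radians(d))])
s1=H(-98.7);c1=np.array([-s1[1],s1[0]]);O=np.array([494.7,-209]);
sr=H(-98.5);cr=np.array([-sr[1],sr[0]]);G=s['eef_pos'][:2]
big=cv2.resize(g[130:370,220:520],None,fx=2.5,fy=2.5)
def line(org,a,c,A,z,col):
    pp=(proj(m,[[*(org+u*a+w*c),z] for u,w in A])-[220,130])*2.5
    cv2.polylines(big,[pp.astype(int)],False,col,1)
line(G,sr,cr,[(-60,-18),(180,-18),(180,18),(-60,18),(-60,-18)],32,(0,255,255))
for sg in (1,-1): line(O,s1,c1,[(60,23*sg),(-40,23*sg),(-66,34.5*sg)],18,(0,0,255))
line(O,s1,c1,[(-10,-45),(40,-45),(40,45),(-10,45),(-10,-45)],50,(0,0,255))
cv2.imwrite('pics/s1o.png',big)
```

```text
[534.84149884  53.24029299   3.28389748] [ 1.06372845 -0.58258899 -0.58218641] 8.75
```

View pics/s1o.png

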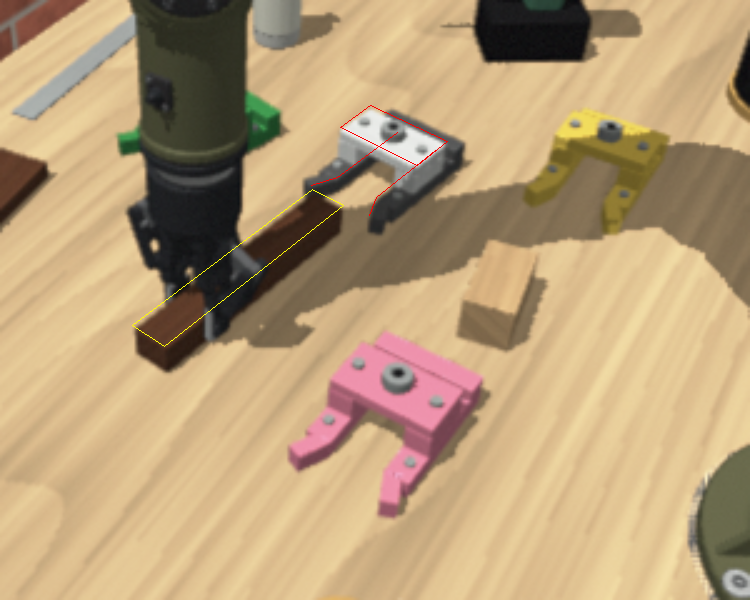

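The side view shows the rail lined up with the grey jig's mouth and both overlays matching to within a couple of mm. I'll feed it in.

Emit:
{"op": "arm_command", "data": {"xyz": [[-2,-13,0],[-2,-13,0],[-2,-13,0],[-2,-13,0],[-2,-13,0],[-2,-13,0],[-2,-13,0],[-2,-13,0],[-2,-13,0],[0,0,0]], "delta_rot": [[0,0,0],[0,0,0],[0,0,0],[0,0,0],[0,0,0],[0,0,0],[0,0,0],[0,0,0],[0,0,0],[0,0,0]], "gripper": [-1,-1,-1,-1,-1,-1,-1,-1,-1,-1]}}

```text
time_s: 10.0
eef_pos: [516.5, -65.3, 3.2]
ee_rot: [0.759, 0.651, -0.0, 0.0]
ft_force: [-0.4, 0.2, -0.7]
gripper_width: 0.412
gripper_force: 60.0
```

Emit:
{"op": "arm_command", "data": {"xyz": [[-0.5,-3,0],[-0.5,-3,0],[-0.5,-3,0],[-0.5,-3,0],[-0.5,-3,0],[-0.3,-2,0],[-0.3,-2,0],[-0.3,-2,0],[0,0,0],[0,0,0]], "delta_rot": [[0,0,0],[0,0,0],[0,0,0],[0,0,0],[0,0,0],[0,0,0],[0,0,0],[0,0,0],[0,0,0],[0,0,0]], "gripper": [-1,-1,-1,-1,-1,-1,-1,-1,-1,-1]}}

```text
time_s: 11.25
eef_pos: [513.5, -84.7, 3.3]
ee_rot: [0.759, 0.651, 0.0, -0.0]
ft_force: [-0.4, 0.8, -0.7]
gripper_width: 0.41
gripper_force: 60.0
```

Emit:
{"op": "arm_command", "data": {"xyz": [[-0.2,-1.2,0],[-0.2,-1.2,0],[-0.2,-1.2,0],[-0.2,-1.2,0],[-0.2,-1.2,0],[-0.2,-1.2,0],[-0.2,-1.2,0],[0,0,0],[0,0,0],[0,0,0]], "delta_rot": [[0,0,0],[0,0,0],[0,0,0],[0,0,0],[0,0,0],[0,0,0],[0,0,0],[0,0,0],[0,0,0],[0,0,0]], "gripper": [-1,-1,-1,-1,-1,-1,-1,-1,-1,-1]}}

```text
time_s: 12.5
eef_pos: [513.0, -87.7, 3.6]
ee_rot: [0.758, 0.653, 0.003, -0.002]
ft_force: [-0.2, 15.8, 0.5]
gripper_width: 0.41
gripper_force: 60.1
```

It met 15.8 N of purely axial resistance right where the stop should be. I'll relax most of the push, lower 0.6 mm, release and look.

Emit:
{"op": "arm_command", "data": {"xyz": [[0.5,3.5,-0.6],[0,0,0],[0,0,0],[0,0,0],[0,0,0],[0,0,0],[0,0,0],[0,0,0],[0,0,0],[0,0,0]], "delta_rot": [[0,0,0],[0,0,0],[0,0,0],[0,0,0],[0,0,0],[0,0,0],[0,0,0],[0,0,0],[0,0,0],[0,0,0]], "gripper": [-1,-1,-1,1,1,1,1,1,1,1]}}

```text
time_s: 13.75
eef_pos: [512.5, -89.7, 2.7]
ee_rot: [0.759, 0.651, -0.0, -0.0]
ft_force: [0.1, -0.4, 0.1]
gripper_width: 1.003
gripper_force: 0.0
```

Emit:
{"op": "arm_command", "data": {"xyz": [[0,0,5],[0,0,15],[0,0,30],[0,0,35],[0,0,35],[0,0,35],[0,40,30],[0,40,0],[0,40,0],[0,0,0]], "delta_rot": [[0,0,0],[0,0,0],[0,0,0],[0,0,0],[0,0,0],[0,0,0],[0,0,0],[0,0,0],[0,0,0],[0,0,0]], "gripper": [1,1,1,1,1,1,1,1,1,1]}}

```text
time_s: 15.0
eef_pos: [512.2, 34.3, 189.2]
ee_rot: [0.757, 0.654, 0.001, -0.0]
ft_force: [0.2, -0.5, -0.6]
gripper_width: 1.002
gripper_force: 0.0
```

Run:
```python
from h import *
save('s2',grab_frame('side')); m=camera_model('side')
for c in ('side','top'):
  if c=='top': save('top2',grab_frame('top'))
  mm=camera_model(c)
  for n in ['rail_center','offcut_center']:
    for o in models.outline_of(c,n)[:2]:
      P=back(mm,np.argwhere(o['region'])[:,::-1],30)[:,:2].astype(np.float32); print(c,n,round(o['p'],2),o['bbox'],cv2.minAreaRect(P))
big=cv2.resize(cv2.imread('pics/s2.png')[140:320,250:450],None,fx=3,fy=3)
w=cv2.resize(cv2.imread('pics/top2.png')[180:290,360:460],None,fx=2,fy=2)
c=np.zeros((540,800,3),np.uint8); c[:,:600]=big; c[:220,600:]=w; cv2.imwrite('pics/c2.png',c)
s=readout.state(); print(s['eef_pos'],s['time_s'],s['ft_force'])
```

```text
side rail_center 0.84 [318.6, 192.5, 378.7, 243.0] ((502.4534606933594, -103.82554626464844), (207.17831420898438, 57.02979278564453), 82.15984344482422)
side offcut_center 0.65 [133.8, 350.1, 214.8, 402.3] ((548.8568725585938, 409.58319091796875), (142.509521484375, 50.473411560058594), 10.584906578063965)
side offcut_center 0.48 [340.1, 177.2, 407.0, 227.0] ((494.136962890625, -199.9248046875), (170.21994018554688, 123.37203216552734), 81.63228607177734)
top rail_center 0.54 [429.8, 225.5, 434.7, 239.8] ((489.041259765625, -263.8279113769531), (12.73016357421875, 28.484493255615234), 86.98881530761719)
top offcut_center 0.71 [160.2, 181.7, 185.1, 235.9] ((554.3683471679688, 396.15960693359375), (136.38734436035156, 42.38716125488281), 9.393370628356934)
[512.49751347  29.00481516 187.71274653] 15.3 [-1.22352925 -0.8986017  -0.75688186]
```

View pics/c2.png

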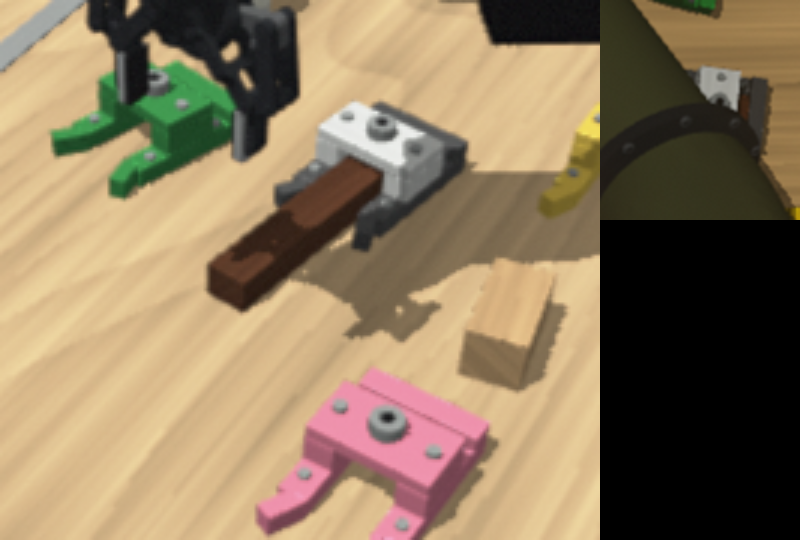

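The side view shows the rail lying flat under the bridge between the fences, and the top crop shows brown reaching the stop. The offcut hasn't moved. I'll check the gap at the stop from the wrist camera.

Run:
```python
from h import *
save('w4',grab_frame('wrist'))
w=cv2.imread('pics/w4.png'); t=cv2.resize(cv2.imread('pics/top2.png')[215:250,410:450],(320,280),interpolation=cv2.INTER_NEAREST)
c=np.zeros((480,800,3),np.uint8); c[:,:480]=w[:,80:560]; c[:280,480:]=t; cv2.imwrite('pics/c3.png',c)
m=camera_model('wrist'); im=w.astype(int)
for o in models.outline_of('wrist','rail_center')[:2]:
    P=back(m,np.argwhere(o['region'])[:,::-1],30)[:,:2].astype(np.float32); q=cv2.minAreaRect(P); print(o['p'],o['bbox'],q,cv2.boxPoints(q).round(1).tolist())
```

```text
0.87 [325.3, 273.0, 362.5, 413.9] ((510.66925048828125, -97.14118957519531), (156.99375915527344, 37.88050079345703), 81.12120056152344) [[479.79998779296875, -171.8000030517578], [517.2999877929688, -177.60000610351562], [541.5, -22.5], [504.1000061035156, -16.700000762939453]]
```

View pics/c3.png

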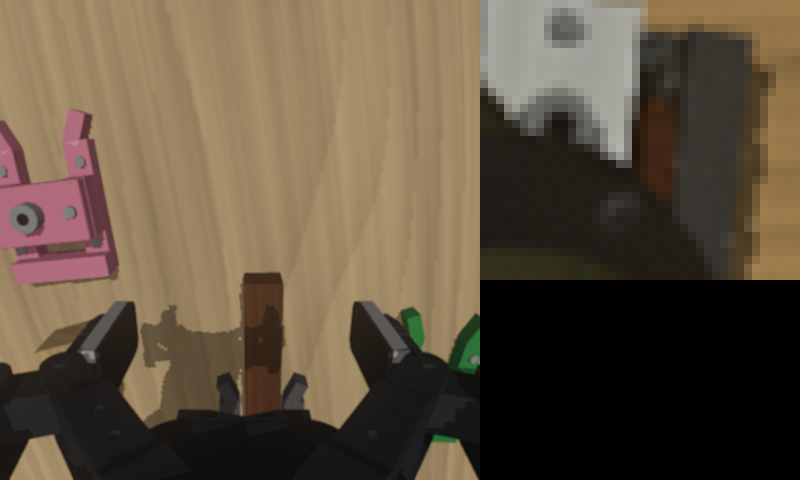

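The zoomed top crop shows the brown end meeting the stop with no gap, and the wrist view shows the rail straight and clear of the fingers.

```bash
python3 -c "
from h import *
print(readout.state()['joint_velocities']); print(finish_job())"
```

```text
[-0.00503853  0.00053954 -0.00332213 -0.00122654 -0.00070047  0.00038127
 -0.00059224]
the job is handed in; nothing more can be done
None
```

The long rail is in the grey jig, lying flat between the fences under the bridge with its leading end against the stop; it has been released, the offcut has not moved, and the job was handed in at about 15.5 s.

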